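# Hold a reagent bottle over the code reader

## Robot

A 6-joint arm with a two-finger parallel gripper is mounted at the origin on the work surface. World frame = base frame: x ahead of the robot, y to its left, z up, the work surface at z = 0. Lengths are in m, angles in rad, forces in N, time in s.
With the tool pointing down it reaches from about 0.4 to 0.825 m from the base axis. Payload 7 kg.
Tool frame: the origin (TCP) lies at the very end of the fingers, on their centre line; the grasp point (between the pads) lies arm.hold_point_z behind it (arm.hold_point_z is the distance from the TCP to the grasp point, in m); z points along the fingers, y is the line along which they close (so a half turn about z gives the same grasp; the last joint's range is limited). The gripper opens to 88 mm and grips with 3 to 60 N. Pads are 19 mm wide; open, the fingers measure 130 mm over their backs; the gripper's body (78 mm by 193 mm) begins 47 mm behind the grasp point.
Start: joints at [-0.815, 0.359, 0.012, 0, -1.224, -0.288], TCP at [0.304, -0.602, 0.227] pointing down, gripper open.
Joint ranges: [-3.07, 3.07], [-1.43, 2.12], [-1.02, 1.25], [-3.03, 1.67], [-3.05, -0], [-3.03, 3.03]. Speed limits (rad/s): [2.39, 2.39, 3.01, 3.14, 3.14, 3.14].

## Interface

Orientations are given as [roll, pitch, yaw] about the fixed x, y, z axes, in that order (R = Rz(yaw) Ry(pitch) Rx(roll)).
In Python, from station import arm gives the robot as it stands.
- The arm moves only by the tool advance, called after ">>>" as name(argument=value, ...) on one line, values as JSON. Schema: {"type":"object","properties":{"motion":{"type":"array","items":{"type":"array","prefixItems":[{"type":"number"},{"type":"array","items":{"type":"number"},"minItems":3,"maxItems":3},{"type":"number"}],"minItems":3,"maxItems":3},"minItems":1,"maxItems":20},"grip_force":{"type":"number"},"only":{"type":"string"},"quiet":{"type":"boolean"},"lines":{"type":"string"}},"required":["motion"],"additionalProperties":false}. motion is a list of rows, 1 to 20 of them, each written [opening, [dx, dy, dz], turn]: the finger opening in m, then dx, dy, dz in mm, then a turn about the tool's z in rad; each row is the pose to reach, as a shift and turn from the pose commanded when the call began, along the tool's axes at that moment; what a row does not reach only later rows make up. A row lasts 1/12 s, in which the tool goes at most 0.0417 m and 0.125 rad, less where a joint would pass 70% of its speed; a pose out of reach is approached as far as the arm can. The fingers move at their own pace and stop on an object; grip_force is the grip in N (left out, the last holds). Time passes only in rows, so rows that do not move let the fingers close. The tool returns the time, the measured TCP pose, the force, the opening and the grip force at its end. only (a regular expression) keeps the lines of the reply that match it, lines (a string "A,B") keeps lines A to B, and quiet returns only ok. Input that does not fit is refused with a message, and nothing moves.
- arm.get_state(): the state, without advancing time (a new reading comes with each control period).
- arm.grab_frame(name): name is "side" or "top"; returns the picture (480x640x3 uint8, red, green, blue); there is no depth.
- arm.camera_params(name): a dict with "fx", "fy", "cx", "cy" (pixels), "D" ([k1, k2, p1, p2, k3] as OpenCV has them; the pictures are not rectified), "T" (4x4, takes a point from camera to world coordinates). Camera axes: x right, y down, z forward; pixel columns grow to the right and rows downward; lengths in m; the calibration is good to about 2 mm. A picture is of the moment at which its call begins. camera_params takes no time and is no camera call.
- arm.job_done(): hands the job in; it is judged then, once.
The state is a dict: "t": time; "q": joint angles; "qd": joint speeds; "joint_efforts": joint torques, N m; "eef_pos": TCP position; "ee_rot": TCP orientation; "force": force on the tool from outside, world axes, zero at the start; "moment": the same for the moment, N m; "width": finger opening in m; "gripper_force": force on a finger pad.
Only numpy, scipy, OpenCV 4.12 (cv2) and the standard library are available. Lean on these libraries where they do the work, as an engineer would, in place of code of your own. Each camera call takes 0.05 s, during which the arm holds its last target. There are 200 camera calls.

## Task

Slide the orange-gripped shutter of the grey code reader fully open, then take the red-capped reagent bottle out of the blue tray, carry it over the things on the bench and hold it upright about one centimetre above the reader's blue glass window, centred on it and with its long side along the window's long side, so that the code under it can be read. The bottle must never touch the reader; do not disturb the other two bottles, the tube rack or the tip box. Finish holding the bottle still in the air there: do not put it down or let it go.

Things in the scene. Friction and masses are not known exactly. Their poses are not given: they have to be found in the camera images.
- bottle_red: Cream plastic bottle with red cap and stripe, 0.09 to 0.18 kg. Flat-sided body 34 mm (its x) by 56 mm (its y), 66 mm high; round cap, 29 mm across, to 90 mm. Origin: centre of its underside. Stands on the floor of any one of the tray's pockets, 4 to 5 mm of play all round. Grip it across the 34 mm, whose faces face the tray's open long sides. Code on the underside; either way round is good.
- bottle_white: Same bottle with a white cap and stripe, also standing in the tray; leave it there. Origin and axes as for bottle_red.
- bottle_green: Same bottle with a green cap and stripe, also standing in the tray; leave it there. Origin and axes as for bottle_red.
- tray: Fixed blue tray, 50 mm (x) by 212 mm (y), walls 18 mm high and 4 mm thick, floor 4 mm thick. Three pockets in a row along its y, centres 69.5 mm apart, the middle one at the tray's centre. Origin: centre of its underside, z up.
- reader: Fixed grey code reader, a box 120 mm (x) by 190 mm (y) by 40 mm high. Origin: centre of its underside, z up. The window is in its top face on the -y half; the shutter slides towards its +y end between two thin rails.
- window (a point): Centre of the reader's glass window, in the plane of its flat top, 40 mm above the bench. Axes as the reader's: the window is 50 mm in x and 72 mm in y, and lies 45 mm to -y of the reader's centre. Hidden by the shutter at the start.
- shutter (a joint): Shutter's slide, in m: 0 covers the window, 0.085 is fully open (end stop). It moves along the reader's +y, needs about 1.5 N, and stays where it is left. It starts between 0 and 0.02. Dark metal plate 68 mm (x) by 80 mm (y), its top 6 mm above the reader's top.
- shutter_grip (a point): Centre of the top of the shutter's orange grip, an upright ridge in the middle of the shutter: 40 mm long in the reader's x, 12 mm thick in the reader's y, standing 20 mm above the shutter plate. Its top is 66 mm above the bench. Axes as the reader's.
- rack: White tube rack with a few capped tubes, loose, 190 mm (x) by 62 mm (y); tube caps reach 92 mm high and its end hoops 105 mm. Stands between tray and reader. Origin: centre of its underside.
- tipbox: Pipette tip box, blue with a clear lid, loose, 122 mm (x) by 88 mm (y), 95 mm high, beyond the rack. Origin: centre of its underside.

How it is judged:
By the outcome, as a careful person would: the job done as asked, in the order asked, and still so for the second after the job is handed in, while the arm keeps its last pose, push and grip.
It also fails if it takes over 72 s, if anything falls off the work surface, if the arm or the gripper's body presses on something with over 40 N, if the wrist force passes 120 N, or if a joint passes its speed limit or range.

## Working session

There is one attempt and no reset: what is moved stays moved. The work goes in short steps, Python scripts to look and compute and a tool call to move; the robot and the scene stay as the last step left them, time stands still between calls to the robot, and variables do not carry over. Pictures are saved under pics/ and viewed, at most 10 in all, crops included, and the job is handed in when it is done.

```bash
ls; mkdir -p pics; python3 - <<'E'
from station import arm
import cv2
for n in("side","top"):
    cv2.imwrite(f"pics/{n}0.png",arm.grab_frame(n)[:,:,::-1])
    p=arm.camera_params(n);print(n,p)
s=arm.get_state();print(s["t"],s["eef_pos"],s["ee_rot"],s["force"],s["width"],arm.hold_point_z)
E
```

```text
pics
station.py
side {'fx': 535.072059898541, 'fy': 535.072059898541, 'cx': 318.9177680733848, 'cy': 242.33961235955738, 'D': array([-0.15937807,  0.        ,  0.        ,  0.        ,  0.        ]), 'T': array([[-0.86582703, -0.40258146,  0.29710558,  0.24734238],
       [-0.50001033,  0.67452507, -0.54314419,  0.5736914 ],
       [ 0.01825462, -0.61882478, -0.78531692,  0.92588699],
       [ 0.        ,  0.        ,  0.        ,  1.        ]])}
top {'fx': 460.4195828369477, 'fy': 460.4195828369477, 'cx': 324.24430666064194, 'cy': 236.1307093899974, 'D': array([-0.08174608,  0.        ,  0.        ,  0.        ,  0.        ]), 'T': array([[-0.01258166, -0.99645502,  0.08318108,  0.49597992],
       [-0.99972794,  0.01416961,  0.01852747, -0.02372946],
       [-0.01964044, -0.08292534, -0.9963622 ,  1.1126263 ],
       [ 0.        ,  0.        ,  0.        ,  1.        ]])}
0.1 [ 0.30413643 -0.60211706  0.22572815] [ 3.14013122e+00 -1.43426942e-04 -2.67391979e+00] [-0.19529624  1.0553496   0.26871854] 0.08767068830827794 0.0188
```

View pics/top0.png

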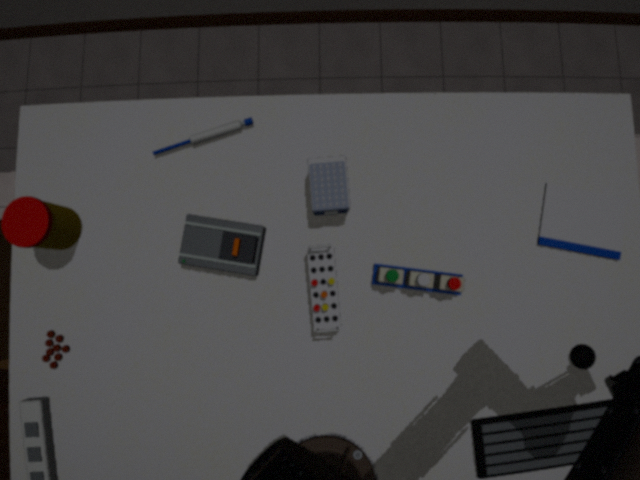

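View pics/side0.png

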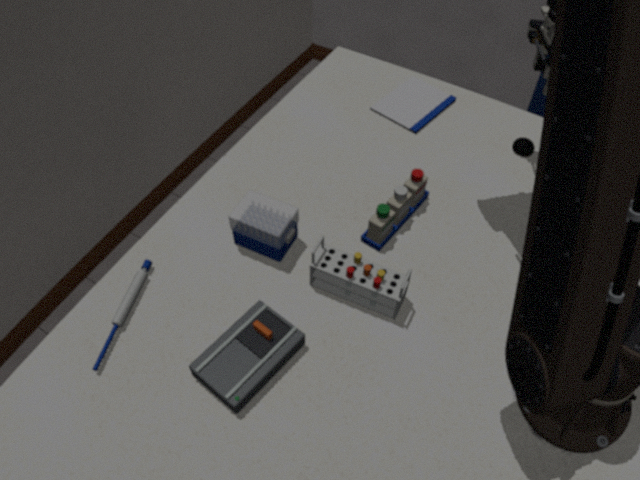

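The top view shows the reader at about (222,245) with its orange grip at (236,246). The tray runs from (373,277) to (463,283), with the red cap at (455,284) in the end pocket. In the side view the grip is at (263,329) and the red cap at (417,175). Next I'll measure.

```bash
cat > h.py <<'E'
from station import arm
import cv2, numpy as np
P={n:arm.camera_params(n) for n in("side","top")}
def K(p): return np.array([[p["fx"],0,p["cx"]],[0,p["fy"],p["cy"]],[0,0,1]])
def ray(n,uv):
    p=P[n]; u=cv2.undistortPoints(np.float64([[uv]]),K(p),p["D"])[0,0]
    return p["T"][:3,3],p["T"][:3,:3]@np.array([u[0],u[1],1])
def plane(n,uv,z):
    o,d=ray(n,uv); return o+d*(z-o[2])/d[2]
def tri(a,b):
    o1,d1=ray("top",a);o2,d2=ray("side",b)
    s=np.linalg.lstsq(np.c_[d1,-d2],o2-o1,rcond=None)[0]
    x,y=o1+s[0]*d1,o2+s[1]*d2
    return (x+y)/2,np.linalg.norm(x-y)
def proj(n,X):
    p=P[n];T=np.linalg.inv(p["T"])
    return cv2.projectPoints(np.float64(X).reshape(-1,3),cv2.Rodrigues(T[:3,:3])[0],T[:3,3],K(p),p["D"])[0][:,0]
def mask(im,roi,lo,hi):
    hsv=cv2.cvtColor(im,cv2.COLOR_RGB2HSV);m=cv2.inRange(hsv,np.array(lo),np.array(hi))
    z=np.zeros_like(m);x0,y0,x1,y1=roi;z[y0:y1,x0:x1]=m[y0:y1,x0:x1];return z
def blob(m):
    c=max(cv2.findContours(m,cv2.RETR_EXTERNAL,cv2.CHAIN_APPROX_NONE)[0],key=cv2.contourArea)
    k=np.zeros_like(m);cv2.drawContours(k,[c],-1,255,-1);k&=m
    M=cv2.moments(k,True);return np.array([M["m10"]/M["m00"],M["m01"]/M["m00"]]),cv2.minAreaRect(c),M["m00"],c
E
python3 - <<'E'
from h import *
t=arm.grab_frame("top");s=arm.grab_frame("side")
np.savez("f0.npz",t=t,s=s)
for nm,lo,hi,rt,rs in [("grip",(3,130,60),(18,255,255),(210,220,260,270),(240,310,285,350)),("red",(0,150,60),(8,255,255),(440,270,470,300),(400,160,435,190)),("green",(45,100,30),(85,255,255),(375,260,405,290),(370,195,400,225)),("tray",(100,120,30),(130,255,255),(365,255,475,300),(355,180,435,255))]:
    a=blob(mask(t,rt,lo,hi));b=blob(mask(s,rs,lo,hi))
    print(nm,a[:3],b[:3]);print("   ",tri(a[0],b[0]))
c=lambda im,x,y,w,h,f:cv2.convertScaleAbs(cv2.resize(im[y:y+h,x:x+w],None,fx=f,fy=f,interpolation=cv2.INTER_CUBIC),alpha=1.6)
A=np.vstack([np.hstack([c(t,170,205,100,75,4),c(t,370,245,100,75,4)]),np.hstack([c(s,180,290,133,100,3)[:300,:399],np.zeros((300,1,3),np.uint8),c(s,350,160,133,100,3)[:300,:399],np.zeros((300,1,3),np.uint8)])])
cv2.imwrite("pics/crop1.png",A[:,:,::-1])
E
```

```text
grip (array([235.24418605, 246.52325581]), ((235.270263671875, 246.37838745117188), (4.93196964263916, 17.426292419433594), 9.462322235107422), 86.0) (array([262.03355705, 327.97986577]), ((261.8524475097656, 327.87701416015625), (20.613937377929688, 7.4261393547058105), 39.80556869506836), 149.0)
    (array([0.5634573 , 0.20165662, 0.06070255]), np.float64(0.0017099141475318343))
red (array([454.17346939, 283.24489796]), ((454.5, 283.5), (11.0, 11.0), 90.0), 98.0) (array([417.14285714, 173.75      ]), ((417.0, 173.5), (7.0, 10.0), 90.0), 56.0)
    (array([ 0.4730051 , -0.29215859,  0.08532985]), np.float64(0.0011599863202288732))
green (array([391.66964286, 275.5625    ]), ((391.7500305175781, 275.75), (10.60660171508789, 11.31370735168457), 45.0), 112.0) (array([383.08695652, 209.93043478]), ((383.0, 210.0), (10.982503890991211, 11.374736785888672), 11.309932708740234), 115.0)
    (array([ 0.4921442 , -0.15324085,  0.08492413]), np.float64(0.000994492268407893))
tray (array([403.89824561, 282.38245614]), ((416.5218200683594, 279.33624267578125), (87.82279205322266, 19.824556350708008), 7.594643592834473), 285.0) (array([392.49709302, 226.73255814]), ((398.70770263671875, 222.1111297607422), (21.4283447265625, 80.75798034667969), 55.451637268066406), 344.0)
    (array([ 0.47576991, -0.19287899, -0.00113406]), np.float64(0.0027121573806838423))
```

View pics/crop1.png

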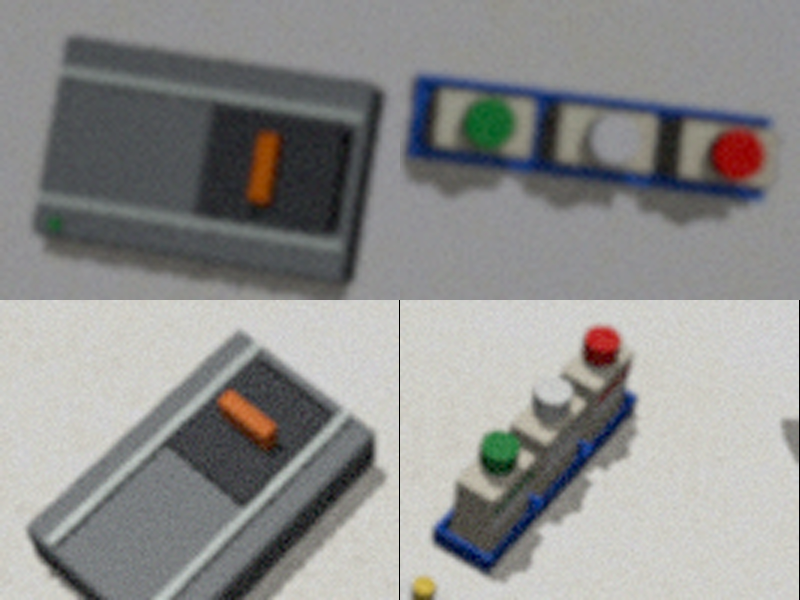

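The crops show the rails and shutter plate clearly, with the tray's three bottles upright and red at the −y end. The grip triangulates to (0.563, 0.202, 0.061) and the red cap to (0.473, −0.292, 0.085). Both heights fit, and red to green is 140 mm against 139 expected. Next are the reader and tray yaws.

```bash
python3 - <<'E'
from h import *
d=np.load("f0.npz");ims={"top":d["t"],"side":d["s"]}
# rails: brighter than the surroundings inside the reader quad (top-hat), line fits
for n,quad in (("top",[(187,217),(261,228),(254,270),(182,260)]),("side",[(260,304),(303,336),(238,402),(194,370)])):
    g=cv2.cvtColor(ims[n],cv2.COLOR_RGB2GRAY);th=cv2.morphologyEx(cv2.GaussianBlur(g,(0,0),.7),cv2.MORPH_TOPHAT,np.ones((7,7)))
    q=np.zeros_like(g);cv2.fillPoly(q,[np.array(quad)],255)
    m=((th>np.percentile(th[q>0],85))&(q>0)).astype(np.uint8)
    k,l,st,ce=cv2.connectedComponentsWithStats(m,connectivity=8)
    for i in [i for i in np.argsort(-st[1:,4])+1][:3]:
        ys,xs=np.where(l==i);W=np.array([plane(n,(x,y),.043)[:2] for x,y in zip(xs,ys)],np.float32)
        v=cv2.fitLine(W,cv2.DIST_HUBER,0,.01,.01).ravel();v=v*np.sign(v[1]) if 0 else v
        s=np.sign(v[1]);print(n,st[i,4],"yaw",np.degrees(np.arctan2(-v[0]*s,v[1]*s)).round(2),"x at y=.2",(v[2]+v[0]/v[1]*(.2-v[3])).round(4))
    a=blob(mask(ims[n],(210,220,260,270) if n=="top" else (240,310,285,350),(3,130,60),(18,255,255)))
    print(n,"grip on z=.066/.060",plane(n,a[0],.066).round(4),plane(n,a[0],.060).round(4))
    a=blob(mask(ims[n],(440,270,470,300) if n=="top" else (400,160,435,190),(0,150,60),(8,255,255)))
    print(n,"red on z=.094/.085",plane(n,a[0],.094).round(4),plane(n,a[0],.085).round(4))
r=blob(mask(ims["top"],(365,255,475,300),(100,120,30),(130,255,255)))[1]
w=[plane("top",p,.018)[:2] for p in cv2.boxPoints(r)]
for i in range(4):
    e=w[(i+1)%4]-w[i];print("tray edge",np.linalg.norm(e).round(4),np.degrees(np.arctan2(e[1],e[0])).round(2))
print("tray c",np.mean(w,0))
E
```

```text
top 199 yaw -9.75 x at y=.2 0.6021
top 186 yaw -10.18 x at y=.2 0.5239
top 63 yaw 81.23 x at y=.2 0.5973
top grip on z=.066/.060 [0.5623 0.2001 0.066 ] [0.5627 0.2014 0.06  ]
top red on z=.094/.085 [ 0.4727 -0.2901  0.094 ] [ 0.4725 -0.2925  0.085 ]
side 333 yaw -9.91 x at y=.2 0.5257
side 302 yaw -9.75 x at y=.2 0.6034
side 108 yaw 79.0 x at y=.2 0.5376
side grip on z=.066/.060 [0.5623 0.2042 0.066 ] [0.5645 0.2017 0.06  ]
side red on z=.094/.085 [ 0.4712 -0.283   0.094 ] [ 0.4736 -0.2922  0.085 ]
tray edge 0.0469 -8.75
tray edge 0.2087 -98.44
tray edge 0.0469 170.51
tray edge 0.2081 81.54
tray c [ 0.48154908 -0.22082933]
```

The manual's scale: shifts go in mm. Converting my numbers, 0.601 m is 601, -0.593 m is -593.

>>> advance(motion=[[0.05,[-30,30,0],0.05],[0.05,[-60,61,0],0.1],[0.05,[-90,91,0],0.2],[0.05,[-120,121,0],0.3],[0.05,[-150,152,0],0.4],[0.05,[-178,180,0],0.5],[0.05,[-208,210,0],0.6],[0.05,[-237,240,0],0.64],[0.05,[-267,270,0],0.64],[0.05,[-297,300,0],0.64],[0.05,[-326,330,0],0.64],[0.05,[-356,360,0],0.64],[0.05,[-386,390,0],0.64],[0.05,[-415,420,0],0.64],[0.05,[-445,450,0],0.64],[0.05,[-475,480,0],0.64],[0.05,[-504,510,0],0.64],[0.05,[-534,540,0],0.64],[0.05,[-560,570,0],0.64],[0.05,[-593,601,0],0.64]], grip_force=12)

```text
t: 1.87
eef_pos: [0.5586, 0.1925, 0.2267]
ee_rot: [3.141, 0.0, 2.97]
force: [0.3, -0.6, -0.3]
width: 0.0501
gripper_force: 0.0
```

>>> advance(motion=[[0.05,[0,0,0],0],[0.05,[0,0,0],0],[0.05,[0,0,0],0]])

```text
t: 2.12
eef_pos: [0.5584, 0.1904, 0.226]
ee_rot: [-3.141, -0.001, 2.97]
force: [1.2, -0.0, -0.3]
width: 0.0499
gripper_force: 0.0
```

```bash
cat >> h.py <<'E'
from scipy.spatial.transform import Rotation as Ro
def togo(X,yaw):
    s=arm.get_state();R=Ro.from_euler("xyz",s["ee_rot"]);d=R.inv().apply(np.array(X)-s["eef_pos"])
    dy=(s["ee_rot"][2]-yaw+np.pi)%(2*np.pi)-np.pi
    print("t",round(s["t"],2),"tool d",d.round(4),"turn",round(dy,3),"F",s["force"].round(1),"q",s["q"].round(2))
E
python3 -c "
from h import *
togo((.563,.2015,.051),np.radians(170.15))"
```

```text
t 2.12 tool d [-0.0028  0.0119  0.175 ] turn 0.001 F [ 1.2 -0.  -0.3] q [ 0.66  0.22 -0.18 -0.   -1.17 -2.4 ]
```

>>> advance(motion=[[0.05,[-3,12,30],0],[0.05,[-3,12,60],0],[0.05,[-3,12,90],0],[0.05,[-3,12,120],0],[0.05,[-3,12,145],0],[0.05,[-3,12,160],0],[0.05,[-3,12,170],0],[0.05,[-3,12,174],0],[0.05,[-3,12,174],0],[0.05,[-3,12,174],0]], grip_force=12)

```text
t: 2.95
eef_pos: [0.5644, 0.2015, 0.0536]
ee_rot: [3.141, 0.001, 2.969]
force: [0.1, -0.2, -0.4]
width: 0.0501
gripper_force: 0.0
```

```bash
python3 -c "
from h import *
togo((.563,.2015,.051),np.radians(170.15))
cv2.imwrite('pics/a.png',np.hstack([cv2.resize(arm.grab_frame(n)[y:y+130,x:x+130,::-1],None,fx=3,fy=3,interpolation=2) for n,x,y in(('top',170,180),('side',180,260))]))"
```

```text
t 2.95 tool d [ 0.0014 -0.0002  0.0026] turn -0.001 F [ 0.1 -0.2 -0.4] q [ 0.67  0.4  -0.37  0.   -0.8  -2.41]
```

View pics/a.png

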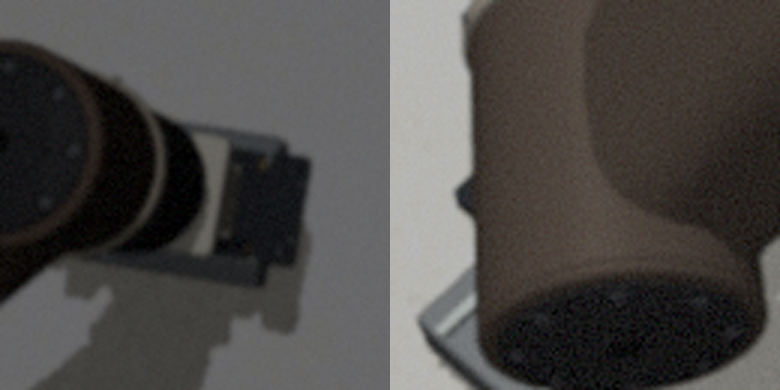

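The arm hides the grip in both views. I'll close on it and check for an opening of about 12 mm.

Converted, 0.001 m is 1.

>>> advance(motion=[[0.0,[0,0,1],0],[0.0,[0,0,1],0],[0.0,[0,0,1],0],[0.0,[0,0,1],0],[0.0,[0,0,1],0],[0.0,[0,0,1],0],[0.0,[0,0,1],0],[0.0,[0,0,1],0]], grip_force=12)

```text
t: 3.72
eef_pos: [0.5638, 0.2015, 0.0516]
ee_rot: [-3.141, -0.0, 2.969]
force: [-0.5, -0.7, 1.1]
width: 0.0121
gripper_force: 12.0
```

>>> advance(motion=[[0,[0,6,0],0],[0,[0,12,0],0],[0,[0,18,0],0],[0,[0,24,0],0],[0,[0,30,0],0],[0,[0,36,0],0],[0,[0,42,0],0],[0,[0,48,0],0],[0,[0,54,0],0],[0,[0,60,0],0],[0,[0,60,0],0]])

```text
t: 4.63
eef_pos: [0.5743, 0.2622, 0.0516]
ee_rot: [3.141, 0.0, 2.97]
force: [-1.1, 1.4, 2.0]
width: 0.0117
gripper_force: 12.0
```

>>> advance(motion=[[0,[0,2,0],0],[0,[0,4,0],0],[0,[0,6,0],0],[0,[0,8,0],0],[0,[0,10,0],0],[0,[0,12,0],0],[0,[0,14,0],0],[0,[0,16,0],0],[0,[0,16,0],0]])

```text
t: 5.38
eef_pos: [0.5768, 0.277, 0.0516]
ee_rot: [3.141, 0.0, 2.97]
force: [-3.3, 0.3, 2.6]
width: 0.0117
gripper_force: 12.0
```

Converted, 0.008 m is 8, 0.006 m is 6.

>>> advance(motion=[[0,[0,2,0],0],[0,[0,4,0],0],[0,[0,6,0],0],[0,[0,8,0],0],[0,[0,8,0],0]])

```text
t: 5.8
eef_pos: [0.5775, 0.2814, 0.0515]
ee_rot: [-3.136, -0.002, 2.969]
force: [-0.7, -11.7, 8.2]
width: 0.0122
gripper_force: 12.0
```

>>> advance(motion=[[0,[0,1,0],0],[0,[0,2,0],0],[0,[0,3,0],0],[0,[0,4,0],0],[0,[0,4,0],0]])

```text
t: 6.22
eef_pos: [0.5775, 0.2817, 0.0514]
ee_rot: [-3.131, -0.003, 2.968]
force: [-1.0, -23.7, 12.2]
width: 0.012
gripper_force: 12.0
```

>>> advance(motion=[[0,[0,-3,0],0],[0,[0,-6,0],0],[0,[0,-6,0],0],[0.05,[0,-6,0],0],[0.05,[0,-6,0],0],[0.05,[0,-6,0],0],[0.05,[0,-6,0],0]])

```text
t: 6.8
eef_pos: [0.5781, 0.2831, 0.0515]
ee_rot: [3.141, 0.0, 2.97]
force: [0.8, -1.1, -0.3]
width: 0.0328
gripper_force: 0.0
```

>>> advance(motion=[[0.05,[0,0,-20],0],[0.05,[0,0,-50],0],[0.05,[0,0,-90],0],[0.05,[0,0,-130],0],[0.05,[0,0,-160],0],[0.08,[0,0,-180],0],[0.08,[0,0,-180],0]])

```text
t: 7.38
eef_pos: [0.58, 0.2841, 0.2376]
ee_rot: [3.135, 0.007, 2.97]
force: [1.5, 0.2, -0.2]
width: 0.0583
gripper_force: 0.0
```

```bash
python3 -c "
from h import *
togo((.473,-.291,.2),np.radians(-98.2))"
```

```text
t 7.38 tool d [ 0.0077 -0.5851  0.0338] turn -1.599 F [ 1.5  0.2 -0.2] q [ 0.76  0.3  -0.05  0.   -1.21 -2.5 ]
```

Converted, -0.585 m is -585, -0.57 m is -570.

>>> advance(motion=[[0.085,[0,-30,0],-0.1],[0.085,[0,-60,0],-0.2],[0.085,[0,-100,0],-0.3],[0.085,[0,-140,0],-0.4],[0.085,[0,-180,0],-0.5],[0.085,[0,-220,0],-0.6],[0.085,[0,-260,0],-0.7],[0.085,[0,-300,0],-0.8],[0.085,[0,-330,0],-0.9],[0.085,[0,-360,0],-1],[0.085,[0,-400,0],-1.1],[0.085,[0,-440,0],-1.2],[0.085,[0,-480,0],-1.3],[0.085,[0,-520,0],-1.4],[0.085,[8,-550,0],-1.5],[0.085,[8,-570,0],-1.6],[0.085,[8,-585,0],-1.6],[0.085,[8,-585,0],-1.6],[0.085,[8,-585,0],-1.6]])

```text
t: 8.97
eef_pos: [0.4695, -0.293, 0.2309]
ee_rot: [3.141, 0.0, -1.716]
force: [-0.2, 0.8, 0.3]
width: 0.0849
gripper_force: 0.0
```

```bash
python3 - <<'E'
from h import *
t=arm.grab_frame("top");s=arm.grab_frame("side")
c=lambda im,x,y,w,h,f:cv2.convertScaleAbs(cv2.resize(im[y:y+h,x:x+w],None,fx=f,fy=f,interpolation=cv2.INTER_CUBIC),alpha=1.6)
A=np.vstack([np.hstack([c(t,170,205,100,75,4),c(t,370,245,100,75,4)]),np.hstack([c(s,180,290,100,75,4),c(s,360,150,100,75,4)])])
cv2.imwrite("pics/b.png",A[:,:,::-1])
for n,im,roi in(("top",t,(175,210,268,280)),("side",s,(190,300,306,405))):
    hsv=cv2.cvtColor(im,cv2.COLOR_RGB2HSV)
    b=blob(mask(im,roi,(95,90,20),(130,255,255)));print(n,b[:3],plane(n,b[0],.04).round(4))
    W=np.array([plane(n,p[0],.04)[:2] for p in b[3]],np.float32);r=cv2.minAreaRect(W);print("  rect",r, hsv[tuple(b[0].astype(int)[::-1])])
    g=blob(mask(im,roi,(3,130,60),(18,255,255)));print("  grip",plane(n,g[0],.06).round(4))
togo((.473,-.291,.037),np.radians(-98.2))
E
```

```text
top (array([238.67955112, 247.19825436]), ((238.71621704101562, 247.20269775390625), (33.37299728393555, 24.166650772094727), 9.462322235107422), 802.0) [0.5623 0.1975 0.04  ]
  rect ((0.5624103546142578, 0.19754450023174286), (0.0791388675570488, 0.05684239789843559), 79.98965454101562) [112 224 108]
  grip [0.5776 0.2826 0.06  ]
side (array([263.8213309, 333.0911577]), ((263.7500305175781, 332.7500305175781), (27.577163696289062, 42.4264030456543), 45.0), 1097.0) [0.563  0.2004 0.04  ]
  rect ((0.5638441443443298, 0.19963757693767548), (0.07862799614667892, 0.056048229336738586), 80.20333099365234) [113 192 114]
  grip [0.5783 0.2832 0.06  ]
t 9.07 tool d [-0.0015 -0.003   0.1943] turn -0.0 F [0.3 0.7 0.2] q [-0.2   0.16 -0.25 -0.   -1.16  0.06]
```

View pics/b.png

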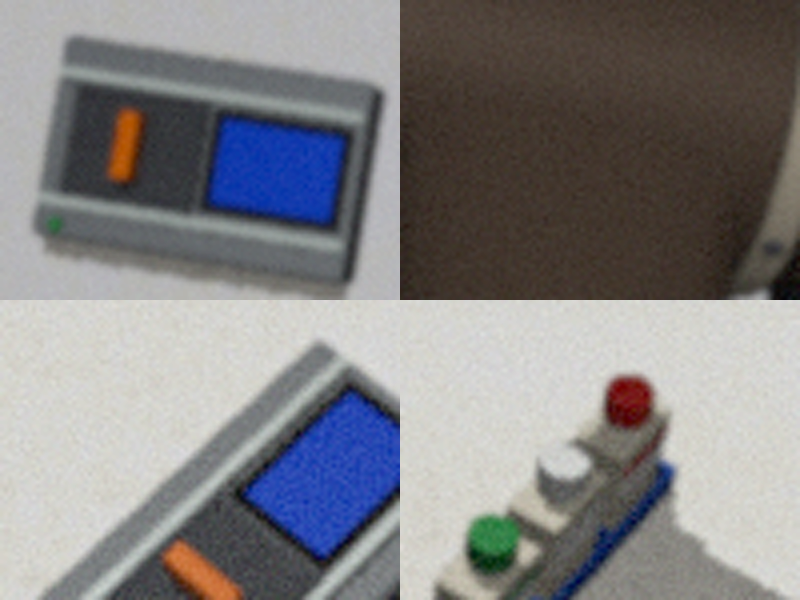

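The shutter is fully open: the grip moved 0.083 m to (0.578, 0.283), matching the window centre plus 0.085. The blue window is centred at about (0.563, 0.199), with its long side at −9.9° yaw, and the red bottle is untouched. Next I'll descend on the bottle.

>>> advance(motion=[[0.085,[-1,-3,30],0],[0.085,[-1,-3,60],0],[0.085,[-1,-3,90],0],[0.085,[-1,-3,120],0],[0.085,[-1,-3,140],0],[0.085,[-1,-3,160],0],[0.085,[-1,-3,175],0],[0.085,[-1,-3,185],0],[0.085,[-1,-3,192],0],[0.085,[-1,-3,192],0],[0.085,[-1,-3,192],0]], grip_force=12)

```text
t: 9.98
eef_pos: [0.4733, -0.2918, 0.0399]
ee_rot: [-3.141, -0.0, -1.713]
force: [0.4, -0.5, 0.5]
width: 0.0851
gripper_force: 0.0
```

```bash
python3 - <<'E'
from h import *
t=arm.grab_frame("top");s=arm.grab_frame("side")
a=blob(mask(s,(380,140,450,200),(0,130,40),(8,255,255)));print(a[:3],plane("side",a[0],.085))
togo((.473,-.291,.037),np.radians(-98.2))
print(tri((238.68,247.2),(263.82,333.09)))
E
```

```text
(array([415.76086957, 176.91304348]), ((415.6617126464844, 177.3970489501953), (10.804409980773926, 6.859943389892578), 30.963754653930664), 46.0) [ 0.47228621 -0.28117816  0.085     ]
t 10.08 tool d [-0.001   0.0008  0.0036] turn 0.0 F [-0.1  0.   0.2] q [-0.2   0.36 -0.48  0.   -0.73  0.06]
(array([0.56333532, 0.19865718, 0.03658485]), np.float64(0.001825978578679949))
```

>>> advance(motion=[[0.02,[0,0,2],0],[0.02,[0,0,2],0],[0.02,[0,0,2],0],[0.02,[0,0,2],0],[0.02,[0,0,2],0],[0.02,[0,0,2],0],[0.02,[0,0,2],0],[0.02,[0,0,2],0],[0.02,[0,0,2],0],[0.02,[0,0,2],0]], grip_force=20)

```text
t: 10.92
eef_pos: [0.4729, -0.2921, 0.0376]
ee_rot: [-3.142, -0.0, -1.714]
force: [0.5, 0.0, -0.2]
width: 0.0339
gripper_force: 20.0
```

>>> advance(motion=[[0.02,[0,0,-5],0],[0.02,[0,0,-12],0],[0.02,[0,0,-20],0],[0.02,[0,0,-30],0],[0.02,[0,0,-45],0],[0.02,[0,0,-60],0],[0.02,[0,0,-80],0],[0.02,[0,0,-100],0],[0.02,[0,0,-120],0],[0.02,[0,0,-140],0],[0.02,[0,0,-155],0],[0.02,[0,0,-165],0],[0.02,[0,0,-165],0],[0.02,[0,0,-165],0]])

```text
t: 12.08
eef_pos: [0.4728, -0.2919, 0.2029]
ee_rot: [-3.141, 0.0, -1.714]
force: [0.0, -0.4, -2.0]
width: 0.0335
gripper_force: 20.0
```

```bash
python3 - <<'E'
from h import *
t=arm.grab_frame("top");s=arm.grab_frame("side")
c=lambda im,x,y,w,h,f:cv2.convertScaleAbs(cv2.resize(im[y:y+h,x:x+w],None,fx=f,fy=f,interpolation=cv2.INTER_CUBIC),alpha=1.6)
cv2.imwrite("pics/c.png",c(s,340,60,160,190,3)[:,:,::-1])
togo((.563,.199,.2),np.radians(-99.9))
E
```

```text
t 12.18 tool d [-0.4987 -0.0199  0.0018] turn 0.03 F [-0.3  0.5 -1.8] q [-0.2   0.18 -0.29 -0.   -1.1   0.06]
```

View pics/c.png

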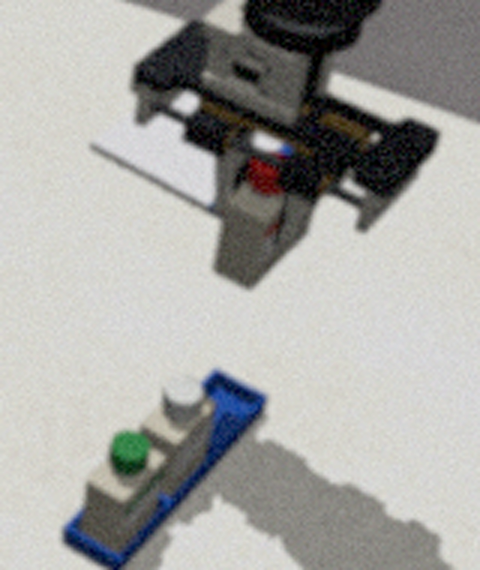

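Held at 33.5 mm opening and upright; its bottom edge is near crop (248,288), and the white and green bottles are undisturbed in the tray. Next I'll carry it to the reader.

>>> advance(motion=[[0.02,[-10,0,0],0],[0.02,[-25,-1,0],0],[0.02,[-45,-2,0],0],[0.02,[-70,-3,0],0],[0.02,[-100,-4,0],0],[0.02,[-130,-5,0],0],[0.02,[-160,-6,0],0.01],[0.02,[-190,-8,0],0.01],[0.02,[-220,-9,0],0.01],[0.02,[-250,-10,0],0.02],[0.02,[-280,-11,0],0.02],[0.02,[-310,-12,0],0.02],[0.02,[-340,-14,0],0.03],[0.02,[-370,-15,0],0.03],[0.02,[-400,-16,0],0.03],[0.02,[-430,-18,0],0.03],[0.02,[-455,-19,0],0.03],[0.02,[-475,-20,0],0.03],[0.02,[-490,-20,0],0.03],[0.02,[-499,-20,0],0.03]])

```text
t: 13.85
eef_pos: [0.5635, 0.2006, 0.2017]
ee_rot: [3.141, -0.001, -1.743]
force: [-0.0, -0.3, -2.5]
width: 0.0338
gripper_force: 20.0
```

>>> advance(motion=[[0.02,[0,0,10],0],[0.02,[0,0,20],0],[0.02,[0,0,35],0],[0.02,[0,0,50],0],[0.02,[0,0,65],0],[0.02,[0,0,75],0],[0.02,[0,0,85],0],[0.02,[0,0,90],0],[0.02,[0,0,90],0],[0.02,[0,0,90],0]])

```text
t: 14.68
eef_pos: [0.5639, 0.1988, 0.1127]
ee_rot: [-3.141, -0.0, -1.744]
force: [0.5, 0.5, -1.3]
width: 0.0338
gripper_force: 20.0
```

```bash
python3 - <<'E'
from h import *
t=arm.grab_frame("top");s=arm.grab_frame("side")
c=lambda im,x,y,w,h,f:cv2.convertScaleAbs(cv2.resize(im[y:y+h,x:x+w],None,fx=f,fy=f,interpolation=cv2.INTER_CUBIC),alpha=1.6)
cv2.imwrite("pics/d.png",np.hstack([c(s,200,230,130,180,3),c(t,170,180,130,180,3)])[:,:,::-1])
togo((.563,.199,.0836),np.radians(-99.9))
E
```

```text
t 14.78 tool d [0.0005 0.0012 0.0297] turn -0.0 F [-0.4 -1.  -1.3] q [ 0.67  0.33 -0.31  0.   -0.93 -0.84]
```

View pics/d.png

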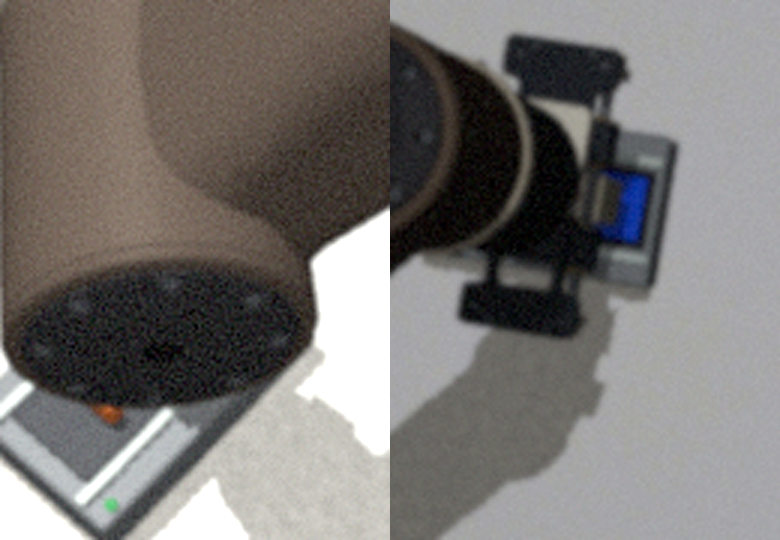

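Side view is blocked by the wrist. From the top, the bottle sits centred across the window. I'll check the bottle's height in the hand from the earlier lifted side picture, then do the final descent.

```bash
python3 - <<'E'
from h import *
yaw=np.radians(-8.2);R=np.array([[np.cos(yaw),-np.sin(yaw)],[np.sin(yaw),np.cos(yaw)]])
for z in(.159,.169,.179):
  X=[np.r_[np.array([.4728,-.2919])+R@[sx*.017,sy*.028],z] for sx,sy in((1,1),(-1,1),(-1,-1),(1,-1))]
  print(z,((proj("side",X)-[340,60])*3).round(0).tolist())
X=[.4728,-.2919,.169+.085];print("cap",(proj("side",X)-[340,60])*3)
E
```

```text
0.159 [[208.0, 278.0], [249.0, 299.0], [288.0, 259.0], [248.0, 239.0]]
0.169 [[210.0, 268.0], [251.0, 289.0], [290.0, 248.0], [250.0, 228.0]]
0.179 [[212.0, 257.0], [253.0, 278.0], [293.0, 238.0], [252.0, 218.0]]
cap [[270.83330148 163.24833452]]
```

>>> advance(motion=[[0.02,[0.5,1,4],0],[0.02,[0.5,1,9],0],[0.02,[0.5,1,14],0],[0.02,[0.5,1,18],0],[0.02,[0.5,1,22],0],[0.02,[0.5,1,25],0],[0.02,[0.5,1,27],0],[0.02,[0.5,1,29],0],[0.02,[0.5,1,29],0],[0.02,[0.5,1,29],0],[0.02,[0.5,1,29],0],[0.02,[0.5,1,29],0]])

```text
t: 15.78
eef_pos: [0.5628, 0.1987, 0.0838]
ee_rot: [-3.141, 0.0, -1.744]
force: [0.1, -1.0, -2.6]
width: 0.034
gripper_force: 20.0
```

The seen bottom corner, (248,288), matches the predicted (251,289) for an underside at z = 0.169. That puts the underside at 0.050 m now, 10 mm above the window. The arm is still, so I'll hand in.

>>> advance(motion=[[0.02,[0,0,0],0],[0.02,[0,0,0],0],[0.02,[0,0,0],0],[0.02,[0,0,0],0]])

```text
t: 16.12
eef_pos: [0.5627, 0.1987, 0.0836]
ee_rot: [-3.141, 0.0, -1.744]
force: [0.5, 1.0, -1.3]
width: 0.034
gripper_force: 20.0
```

```bash
python3 -c "
from station import arm
print(arm.job_done())"
```

```text
the job is handed in; nothing more can be done
None
```

I slid the shutter fully open and handed the job in at 16.1 s with the red bottle held still and upright, centred about 10 mm above the window; no verdict was returned, and the 10 mm comes from the arm pose and an earlier picture because the wrist blocked the side camera at the end.

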